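# Slide a steel sign blank out of its tray and lay it on the painting riser

## Robot

A 6-joint arm with a two-finger parallel gripper is mounted at the origin on the work surface. World frame = base frame: x ahead of the robot, y to its left, z up, the work surface at z = 0. Lengths are in m, angles in rad, forces in N, time in s.
With the tool pointing down it reaches from about 0.3 to 0.875 m from the base axis. Payload 6.4 kg.
Tool frame: the origin (TCP) lies at the very end of the fingers, on their centre line; the grasp point (between the pads) lies 19 mm behind it (pinch_z is the distance from the TCP to the grasp point, in m); y points along the fingers, z is the direction in which the jaws open and shut, and the axes are right-handed (so a half turn about y gives the same grasp; the last joint's range is limited). The gripper opens to 88 mm and grips with 3 to 60 N. Pads are 18 mm wide; open, the fingers measure 123 mm over their backs; the gripper's body (75 mm by 187 mm) begins 45 mm behind the grasp point.
Start: joints at [-0.206, 0.181, 1.607, -0, 1.354, -0.206], TCP at [0.575, 0, 0.239] pointing down, gripper open.
Joint ranges: [-2.99, 2.99], [-0.89, 2.07], [0.3, 2.58], [-1.14, 4.28], [0, 2.63], [-3.12, 3.12]. Speed limits (rad/s): [2.57, 2.57, 3.01, 3.14, 3.14, 3.14].

## Interface

Orientations are given as a unit quaternion [x, y, z, w].
In Python, from plant import get_obs, read_camera, get_calibration, finish_job, boxes_of, pinpoint, pinch_z gives the robot as it stands.
- The arm moves only by the tool send_rows, never from a script. Its argument "plan" is a list of rows, each a list of 7 numbers: the turn, a rotation vector about the tool's x, y, z in rad, then the shift along the tool's x, y, z in mm, then the gripper's target within -1 to 1 (shut at 1, half-way at 0, fully open at -1). In form: [[wx, wy, wz, x, y, z, fingers], ...]. A call has 1 to 20 rows; each row is the pose to reach, as a shift and turn from the pose commanded when the call began, along the tool's axes at that moment; what a row does not reach only later rows make up. A row lasts 1/8 s, in which the tool goes at most 62.5 mm and 10.7 degrees, less where a joint would pass 70% of its speed; a pose out of reach is approached as far as the arm can. A call with a gripper value outside its range is refused whole. The fingers move at their own pace and stop on an object; the grip force is fixed at half the most. Time passes only in rows, so rows that repeat a pose let the fingers close. It gives the time, the measured TCP pose, the force and the opening at its end, in the units of the state.
- get_obs(): the state, without advancing time (a new reading comes with each control period).
- read_camera(name): name is "scene" or "side" or "wrist"; returns the picture (384x512x3 uint8, red, green, blue); there is no depth.
- get_calibration(name): a dict with "fx", "fy", "cx", "cy" (pixels), "cam_to_world" (4x4, takes a point from camera to world coordinates). Camera axes: x right, y down, z forward; pixel columns grow to the right and rows downward; lengths in m; the calibration is good to about 2 mm. A picture is of the moment at which its call begins: read the wrist's pose just before it. get_calibration takes no time and is no camera call; for the wrist camera it gives the pose at the moment of the call.
- finish_job(): hands the job in, once; it reports no verdict.
Trained networks look in the newest picture that a camera, given by its name, has taken for a name from the list of things; names that differ only in an ending like _2 or _b are one class to them, and where a whole thing is asked for, a point or a joint stands for the part that bears it (a point fixed in the world has none). Each returns a list of dicts, best first, with "p" (0 to 1); they miss things now and then, are a little off and sometimes report something else, mostly with a low value. They report only what shows in the picture. A call takes as long as a camera call. They do not tell look-alikes from the thing itself.
- boxes_of(camera, label): "xyz" ([x, y, z] in m, in world coordinates, good to about 4 mm: the middle of the surface that is visible of it).
- pinpoint(camera, label): "xyz" ([x, y, z] in m, in world coordinates, good to about 4 mm: a listed point, or the origin of a listed thing).
The state is a dict: "clock": time; "q": joint angles; "qvel": joint speeds; "joint_torque": joint torques, N m; "eef_pos": TCP position; "orientation": TCP orientation; "contact_force": force on the tool from outside, world axes, zero at the start; "torque": the same for the moment, N m; "grip_width": finger opening in m.
Only numpy, scipy, OpenCV 4.12 (cv2) and the standard library are available. Lean on these libraries where they do the work, as an engineer would, in place of code of your own. Each camera call takes 0.05 s, during which the arm holds its last target.

## Task

Pressing lightly on top of the thin steel sign blank, slide it along its tray until about a third of it sticks out over the tray's open end, still lying flat, so that it can be taken by its two long edges there. Pick it up, lower it gently flat onto the wooden painting riser, centred on it and lying lengthwise along it, let it go only once the riser carries it, and move clear. Never press hard on the blank, never let it fall, and leave the paint can, jar, cup and brush where they are.

Things in the scene. Friction and masses are not known exactly. Their poses are not given: they have to be found in the camera images.
- blank_mid (a point): centre, half-way up, of the bare flat steel sign blank: 150 mm long (its x), 60 mm wide (its y), 3 mm thick (z up), 0.16 to 0.26 kg. It starts flat on the tray floor, lengthwise, its near short edge 15 to 27 mm inside the open end. Pressing it onto tray floor or riser with over 22 N spoils it; press with some 13 to 17 N: with less, a fingertip may only slip over it.
- tray_mouth (a point): middle of the open end of the fixed wooden tray, at floor height, 50 mm above the table. x: from the open to the closed end; the blank slides out along -x, roughly towards the robot. Floor 180 x 70 mm, cushioned (gives 1 mm per 10 N); lips 8 mm high on the other 3 sides. 45 mm inside, a sprung rubber pad from the +y lip holds the blank against the -y lip; it drags with 3 to 4 N. No wall below the blank outside.
- riser_top (a point): centre of the top face of the painting riser, a plain wooden block fixed to the table, 120 mm long (its x axis), 34 mm wide (its y axis), its top 45 mm above the table. It is narrower than the blank, so fingers holding the blank by its long edges pass down on both sides of it.
- paint_can: closed round paint can, 72 mm across, 85 mm high, origin at the centre of its underside; a bystander, leave it alone
- paint_jar: closed round paint jar, 60 mm across, 70 mm high, origin at the centre of its underside; a bystander, leave it alone
- mixing_cup: empty open plastic cup, 72 mm across the rim, 80 mm high, origin at the centre of its underside; a bystander, leave it alone
- brush: paint brush lying flat, origin under its middle, its handle towards minus x of its own frame; a bystander, leave it alone
Mind the look-alikes: they are no part of the job. What is shaped like the part that bears blank_mid but green or orange is not meant.

How it is judged:
By the outcome, as a careful person would: the job done as asked, in the order asked, and still so for the second after the job is handed in, with the robot touching nothing.
It also fails if it takes over 72 s, if anything falls off the work surface, if the arm or the gripper's body presses on something with over 40 N, if the wrist force passes 120 N, or if a joint passes its speed limit or range.

## Working session

There is one attempt and no reset: what is moved stays moved. The work goes in short steps, Python scripts to look and compute and a tool call to move; the robot and the scene stay as the last step left them, time stands still between calls to the robot, and variables do not carry over. Pictures are saved under pics/ and viewed, and the job is handed in when it is done.

Besides the shell and the picture viewer there is one more tool, called after "Request:" as name(argument=value, ...), one argument or row to a line, values as JSON. send_rows: Moves the arm, as the interface text tells. Its arguments: {"type":"object","properties":{"plan":{"type":"array"}},"required":["plan"]}

```bash
mkdir -p pics; ls
cat > h.py <<'E'
import numpy as np, cv2
from plant import *
from scipy.spatial.transform import Rotation as R
def snap(n,f):
    im=read_camera(n); cv2.imwrite('pics/'+f,cv2.cvtColor(im,cv2.COLOR_RGB2BGR)); return im
def px(cal,p):
    T=np.linalg.inv(cal['cam_to_world']); c=T[:3,:3]@np.array(p)+T[:3,3]
    return cal['fx']*c[0]/c[2]+cal['cx'],cal['fy']*c[1]/c[2]+cal['cy']
def plane(cal,u,v,z):
    T=np.array(cal['cam_to_world']); d=T[:3,:3]@np.array([(u-cal['cx'])/cal['fx'],(v-cal['cy'])/cal['fy'],1]); o=T[:3,3]
    return o+d*(z-o[2])/d[2]
E
python3 - <<'E'
from h import *
o=get_obs(); print({k:np.round(v,3).tolist() for k,v in o.items()}, pinch_z)
for c in ['scene','side','wrist']:
    snap(c,c+'0.png'); print(c,np.round(get_calibration(c)['cam_to_world'],3).tolist())
    for l in ['blank_mid','tray_mouth','riser_top','paint_can','paint_jar','mixing_cup','brush']:
        print(l,[(np.round(d['xyz'],3).tolist(),round(d['p'],2)) for d in pinpoint(c,l)][:4])
E
```

```text
pics
{'clock': 0.0, 'q': [-0.206, 0.182, 1.608, 0.0, 1.354, -0.206], 'qvel': [0.001, -0.0, -0.0, -0.0, 0.002, -0.0], 'joint_torque': [-0.001, -43.387, -34.185, 0.07, 0.039, -0.0], 'eef_pos': [0.574, 0.0, 0.238], 'orientation': [-0.5, 0.501, -0.499, 0.5], 'contact_force': [-0.257, -0.159, -0.16], 'torque': [-0.046, -0.048, -0.037], 'grip_width': 0.088} 0.0187
scene [[-0.012, 0.765, -0.644, 1.198], [1.0, 0.012, -0.004, -0.03], [0.004, -0.644, -0.765, 0.771], [0.0, 0.0, 0.0, 1.0]]
blank_mid [([0.621, -0.136, 0.051], 0.98), ([0.824, -0.176, 0.001], 0.81), ([0.353, -0.097, -0.002], 0.68)]
tray_mouth [([0.527, -0.136, 0.047], 0.58)]
riser_top [([0.612, 0.134, 0.042], 0.74)]
paint_can [([0.734, 0.024, -0.003], 0.61)]
paint_jar [([0.594, 0.396, -0.002], 0.59)]
mixing_cup [([0.66, -0.385, 0.002], 0.88)]
brush [([0.465, -0.409, 0.004], 0.66)]
side [[0.955, -0.219, 0.201, 0.327], [-0.297, -0.743, 0.6, -0.816], [0.018, -0.633, -0.774, 1.075], [0.0, 0.0, 0.0, 1.0]]
blank_mid [([0.354, -0.096, 0.001], 0.94), ([0.623, -0.14, 0.05], 0.87)]
tray_mouth [([0.527, -0.137, 0.049], 0.7)]
riser_top [([0.616, 0.138, 0.044], 0.84)]
paint_can [([0.733, 0.027, 0.004], 0.96)]
paint_jar [([0.604, 0.396, -0.0], 0.63)]
mixing_cup [([0.659, -0.387, 0.002], 0.81)]
brush []
wrist [[1.0, -0.001, 0.0, 0.575], [-0.001, -0.959, -0.283, 0.073], [0.0, 0.283, -0.959, 0.384], [0.0, 0.0, 0.0, 1.0]]
blank_mid [([0.349, -0.095, -0.001], 0.87), ([0.622, -0.145, 0.053], 0.68), ([0.825, -0.171, 0.007], 0.6)]
tray_mouth [([0.524, -0.141, 0.049], 0.94)]
riser_top [([0.612, 0.131, 0.045], 0.58)]
paint_can [([0.735, 0.023, -0.001], 0.97)]
paint_jar []
mixing_cup []
brush [([0.733, 0.023, -0.003], 0.33)]
```

View pics/scene0.png

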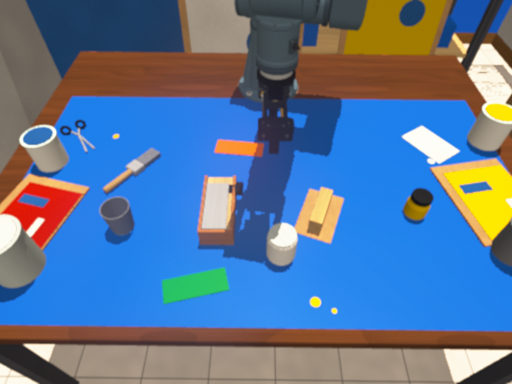

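View pics/side0.png

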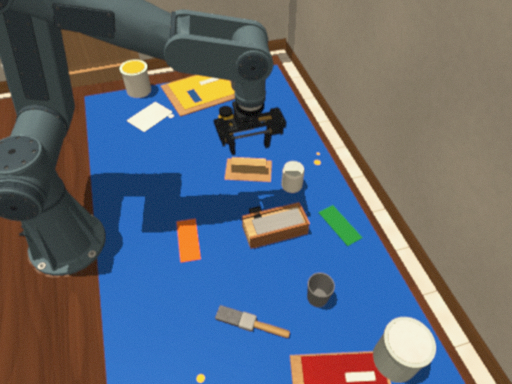

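View pics/wrist0.png

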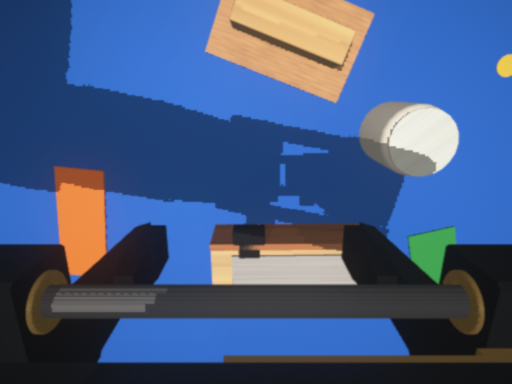

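The candidates are grey at scene (217,205), orange at (239,148) and green at (195,285). Grey fits: it is bare steel and lies in the tray. I'll confirm that and find edges in enlarged crops.

Run:
```python
import cv2,numpy as np
a=cv2.imread('pics/scene0.png')
cv2.imwrite('pics/s_c1.png',cv2.resize(a[165:255,190:250],None,fx=6.5,fy=6.5,interpolation=cv2.INTER_CUBIC))
cv2.imwrite('pics/s_c2.png',cv2.resize(a[180:250,285:350],None,fx=8,fy=8,interpolation=cv2.INTER_CUBIC))
b=cv2.imread('pics/side0.png')
cv2.imwrite('pics/d_c1.png',cv2.resize(b[190:260,230:320],None,fx=8,fy=8,interpolation=cv2.INTER_CUBIC))
```

```text
(no output)
```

View pics/s_c1.png

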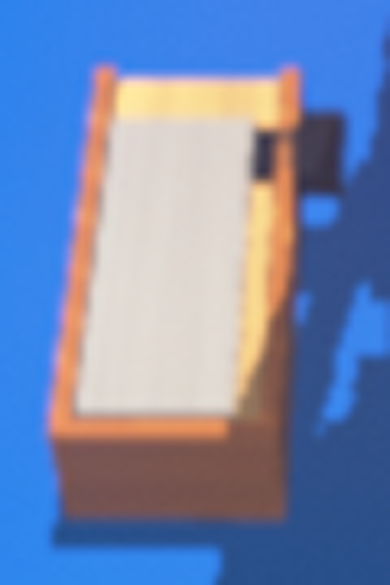

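View pics/s_c2.png

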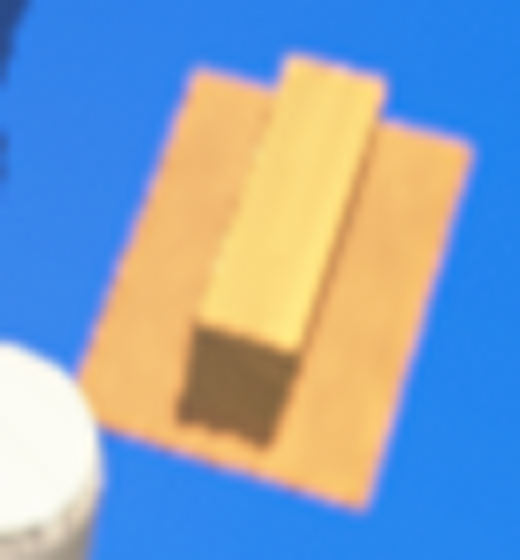

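View pics/d_c1.png

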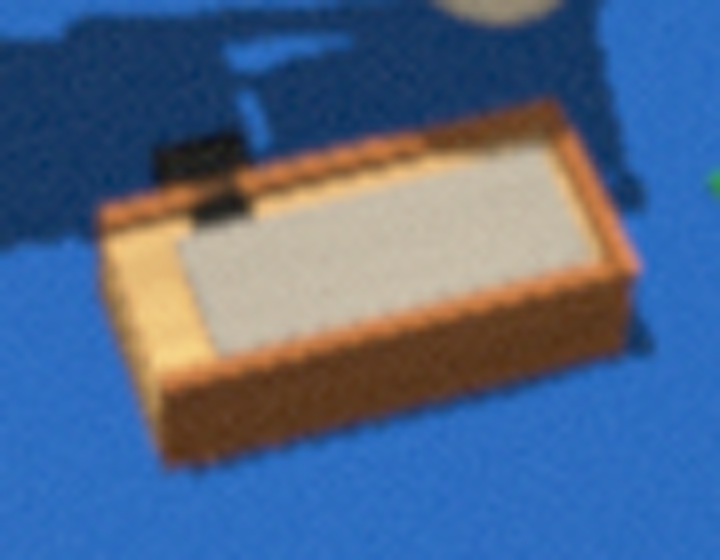

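Run:
```python
from h import *
S=get_calibration('scene');D=get_calibration('side')
def f(c,x,y,s,ox,oy,z): return plane(c,(x+.5)/s-.5+ox,(y+.5)/s-.5+oy,z)
def show(n,P):
    P=np.array(P);print(n,np.round(P[:,:2],4).tolist(),'mean',np.round(P.mean(0),4))
    return P
a=lambda L,z:[f(S,x,y,6.5,190,165,z) for x,y in L]
b=lambda L,z:[f(S,x,y,8,285,180,z) for x,y in L]
d=lambda L,z:[f(D,x,y,8,230,190,z) for x,y in L]
P=show('blank scene',a([(109,120),(253,120),(239,413),(76,413)],.053))
print('yaw',np.arctan2(*(P[3]-P[0])[[1,0]]),np.arctan2(*(P[2]-P[1])[[1,0]]))
P=show('tray floor mouth',a([(117,79),(281,79)],.05))
P=show('tray rim outer -y near/far, +y near',a([(95,68),(50,433),(298,68)],.058)); print(np.arctan2(*(P[1]-P[0])[[1,0]]))
P=show('blank side',d([(178,242),(548,147),(600,262)],.053)); print(np.arctan2(*(P[1]-P[0])[[1,0]]))
P=show('tray rim side: +y near,+y far,-y near,-y far',d([(98,212),(553,98),(163,380),(638,270)],.058)); print(np.arctan2(*(P[1]-P[0])[[1,0]]),np.arctan2(*(P[3]-P[2])[[1,0]]))
P=show('riser',b([(290,55),(385,80),(297,354),(195,322)],.045))
print('yaw',np.arctan2(*(P[3]-P[0])[[1,0]]),np.arctan2(*(P[2]-P[1])[[1,0]]), np.linalg.norm(P[3]-P[0]))
Q=show('base board',b([(197,68),(474,148),(365,510),(80,395)],.0))
print(np.arctan2(*(Q[2]-Q[1])[[1,0]]))
# wrist cam: riser corners
W=get_calibration('wrist')
P=show('riser wrist',[plane(W,u,v,.045) for u,v in [(238,0),(356,35),(345,66),(231,20)]])
print(np.arctan2(*(P[1]-P[0])[[1,0]]),np.arctan2(*(P[2]-P[3])[[1,0]]))
```

```text
blank scene [[0.5485, -0.1728], [0.5476, -0.1128], [0.6961, -0.1086], [0.697, -0.1698]] mean [ 0.6223 -0.141   0.053 ]
yaw 0.020217684753768266 0.028340128317882626
tray floor mouth [[0.5223, -0.1724], [0.5212, -0.1027]] mean [ 0.5217 -0.1376  0.05  ]
tray rim outer -y near/far, +y near [[0.5236, -0.1808], [0.7096, -0.1774], [0.5222, -0.0951]] mean [ 0.5851 -0.1511  0.058 ]
0.01797938889809818
blank side [[0.5494, -0.1162], [0.7008, -0.1137], [0.7001, -0.1707]] mean [ 0.6501 -0.1335  0.053 ]
0.016231427349764266
tray rim side: +y near,+y far,-y near,-y far [[0.5232, -0.0975], [0.7095, -0.0951], [0.525, -0.1775], [0.7106, -0.1814]] mean [ 0.6171 -0.1379  0.058 ]
0.013011927767222868 -0.02111434987153721
riser [[0.5488, 0.1382], [0.5597, 0.1692], [0.6739, 0.1276], [0.662, 0.0967]] mean [0.6111 0.1329 0.045 ]
yaw -0.3515489425104066 -0.34928919839245376 0.12049873699545464
base board [[0.5154, 0.1145], [0.5515, 0.2089], [0.702, 0.1526], [0.659, 0.0645]] mean [0.607  0.1351 0.    ]
-0.35769287284552226
riser wrist [[0.559, 0.1547], [0.6733, 0.1243], [0.6649, 0.096], [0.552, 0.1376]] mean [0.6123 0.1282 0.045 ]
-0.2599095063925111 -0.3532931846901268
```

```bash
cat >> h.py <<'E'
def Rdown(yaw,Rc): # tool y down, tool z along world (yaw+90deg): jaw across blank; pick sign by s
    pass
def plan_to(pos,yaw,s=1):
    """rel shift (tool mm) and rotvec from current measured pose to TCP pos with jaw axis perpendicular to yaw dir"""
    o=get_obs(); Rc=R.from_quat(o['orientation']).as_matrix()
    z=s*np.array([-np.sin(yaw),np.cos(yaw),0]); y=np.array([0,0,-1.]); x=np.cross(y,z)
    Rt=np.stack([x,y,z],1)
    return R.from_matrix(Rc.T@Rt).as_rotvec(), 1000*Rc.T@(np.array(pos)-o['eef_pos']), Rt
E
python3 - <<'E'
from h import *
o=get_obs(); Rc=R.from_quat(o['orientation']).as_matrix(); print(Rc.round(3))
W=get_calibration('wrist');T=np.array(W['cam_to_world']);print('cam in tool',Rc.T@(T[:3,3]-o['eef_pos']))
for s in (1,-1):
    for p in ([0.645,-0.141,0.11],): print(s,[np.round(v,3).tolist() for v in plan_to(p,0.015,s)])
E
```

```text
[[ 0. -0.  1.]
 [-1.  0.  0.]
 [-0. -1. -0.]]
cam in tool [-0.07289478 -0.14542794 -0.00042462]
1 [[0.0, -1.586, -0.0], [141.003, 128.701, 69.995], [[1.0, 0.0, -0.015], [0.015, 0.0, 1.0], [0.0, -1.0, 0.0]]]
-1 [[0.0, 1.556, 0.0], [141.003, 128.701, 69.995], [[-1.0, 0.0, 0.015], [-0.015, 0.0, -1.0], [-0.0, -1.0, -0.0]]]
```

Request:
send_rows(
  plan=[
    [0, -0.5, 0, 70, 40, 35, 1],
    [0, -1.0, 0, 141, 60, 70, 1],
    [0, -1.586, 0, 141, 100, 70, 1],
    [0, -1.586, 0, 141, 138, 70, 1],
    [0, -1.586, 0, 141, 138, 70, 1],
    [0, -1.586, 0, 141, 138, 70, 1],
    [0, -1.586, 0, 141, 138, 70, 1],
    [0, -1.586, 0, 141, 138, 70, 1],
    [0, -1.586, 0, 141, 138, 70, 1],
    [0, -1.586, 0, 141, 138, 70, 1],
    [0, -1.586, 0, 141, 138, 70, 1],
    [0, -1.586, 0, 141, 138, 70, 1],
  ],
)

```text
clock: 2.7
eef_pos: [0.645, -0.141, 0.1007]
orientation: [-0.707, -0.005, 0.005, 0.707]
contact_force: [0.4, 0.1, -1.5]
grip_width: 0.0003
```

Run:
```python
from h import *
W=get_calibration('wrist'); snap('wrist','w1.png'); o=get_obs();print({k:np.round(o[k],3).tolist() for k in ['clock','q','eef_pos','contact_force','grip_width']})
for p in ([.549,-.172,.053],[.549,-.112,.053],[.5225,-.172,.05],[.5225,-.102,.05]): print(np.round(px(W,p),1))
```

```text
{'clock': 2.75, 'q': [-0.395, 0.506, 1.477, -0.0, 1.159, -1.98], 'eef_pos': [0.645, -0.141, 0.101], 'contact_force': [0.235, -0.241, 0.051], 'grip_width': 0.0}
[201.8  47.2]
[309.   48.7]
[201.1  -4.6]
[329.4  -2.7]
```

View pics/w1.png

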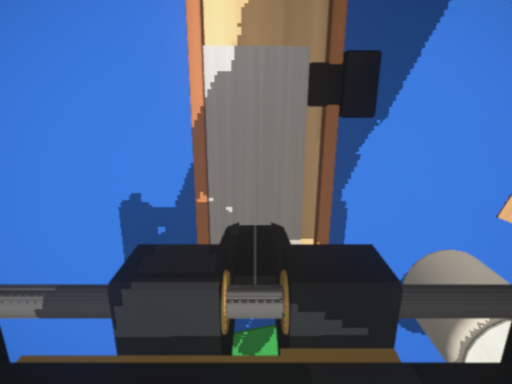

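The wrist picture confirms the steel blank: its near edge is at (204–309, 46), as predicted, and the pad is at (325,85). Descending now.

Request:
send_rows(
  plan=[
    [0, 0, 0, 0, 20, 0, 1],
    [0, 0, 0, 0, 38, 0, 1],
    [0, 0, 0, 0, 44, 0, 1],
    [0, 0, 0, 0, 45, 0, 1],
    [0, 0, 0, 0, 45, 0, 1],
  ],
)

```text
clock: 3.38
eef_pos: [0.6453, -0.1411, 0.056]
orientation: [0.707, 0.006, -0.005, -0.707]
contact_force: [0.5, -0.3, 0.5]
grip_width: 0.0002
```

Request:
send_rows(
  plan=[
    [0, 0, 0, 0, 1, 0, 1],
    [0, 0, 0, 0, 2, 0, 1],
    [0, 0, 0, 0, 2, 0, 1],
  ],
)

```text
clock: 3.75
eef_pos: [0.6451, -0.141, 0.0539]
orientation: [0.707, 0.005, -0.005, -0.707]
contact_force: [-0.7, -0.4, -0.6]
grip_width: 0.0002
```

Request:
send_rows(
  plan=[
    [0, 0, 0, 0, 0.5, 0, 1],
    [0, 0, 0, 0, 1, 0, 1],
    [0, 0, 0, 0, 1, 0, 1],
  ],
)

```text
clock: 4.12
eef_pos: [0.6451, -0.141, 0.0531]
orientation: [0.707, 0.005, -0.005, -0.707]
contact_force: [-1.1, 1.3, 2.7]
grip_width: 0.0002
```

Request:
send_rows(
  plan=[
    [0, 0, 0, 0, 0.4, 0, 1],
    [0, 0, 0, 0, 0.8, 0, 1],
    [0, 0, 0, 0, 0.8, 0, 1],
  ],
)

```text
clock: 4.5
eef_pos: [0.6453, -0.141, 0.0527]
orientation: [0.707, 0.006, -0.005, -0.707]
contact_force: [-2.3, 0.5, 7.1]
grip_width: 0.0001
```

Request:
send_rows(
  plan=[
    [0, 0, 0, 0, 0.5, 0, 1],
    [0, 0, 0, 0, 1.0, 0, 1],
    [0, 0, 0, 0, 1.0, 0, 1],
  ],
)

```text
clock: 4.88
eef_pos: [0.6455, -0.141, 0.0523]
orientation: [0.707, 0.006, -0.005, -0.707]
contact_force: [-4.1, 1.3, 8.8]
grip_width: 0.0008
```

Run:
```python
from h import *
for i in range(5):
    read_camera('side'); print(np.round(get_obs()['contact_force'],2))
```

```text
[-4.08  1.55 10.5 ]
[-4.14  2.08  9.96]
[-3.4   1.41 10.1 ]
[-3.21  1.94  9.78]
[-3.31  1.83  9.84]
```

Request:
send_rows(
  plan=[
    [0, 0, 0, 0, 0.6, 0, 1],
    [0, 0, 0, 0, 1.2, 0, 1],
    [0, 0, 0, 0, 1.2, 0, 1],
    [0, 0, 0, 0, 1.2, 0, 1],
  ],
)

```text
clock: 5.62
eef_pos: [0.6457, -0.1411, 0.0519]
orientation: [0.707, 0.006, -0.005, -0.707]
contact_force: [-4.8, 3.0, 14.1]
grip_width: 0.0001
```

Request:
send_rows(
  plan=[
    [0, 0, 0, -1, 0, 0, 1],
    [0, 0, 0, -2, 0, 0, 1],
    [0, 0, 0, -3, 0, 0, 1],
    [0, 0, 0, -4, 0, 0, 1],
    [0, 0, 0, -5, 0, 0, 1],
    [0, 0, 0, -6, 0, 0, 1],
    [0, 0, 0, -7, 0, 0, 1],
    [0, 0, 0, -8, 0, 0, 1],
  ],
)

```text
clock: 6.62
eef_pos: [0.6401, -0.142, 0.0524]
orientation: [0.708, 0.008, -0.003, -0.706]
contact_force: [3.7, 0.2, 8.9]
grip_width: 0.0005
```

Run:
```python
from h import *
W=get_calibration('wrist'); snap('wrist','w2.png')
for i in range(3):
    snap('side','d2.png'); print(np.round(get_obs()['contact_force'],2),get_obs()['eef_pos'])
```

```text
[ 3.7  -0.49  9.15] [ 0.64008971 -0.14198748  0.05235152]
[ 2.62 -0.29  8.4 ] [ 0.64006572 -0.14198256  0.05234005]
[3.72 1.02 8.76] [ 0.64007217 -0.14196875  0.05232284]
```

View pics/w2.png

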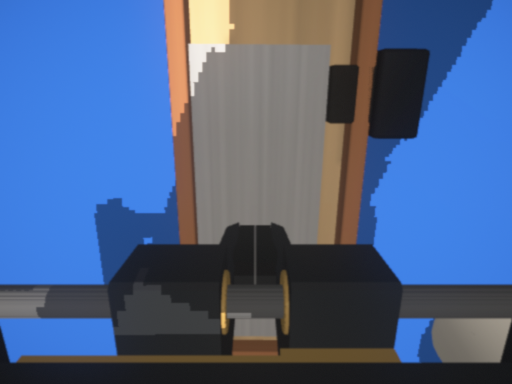

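Run:
```python
from h import *
W=get_calibration('wrist')
for u,v in [(190,46),(328,46),(258,46),(330,66),(330,122)]: print(plane(W,u,v,.0525))
```

```text
[ 0.54939036 -0.17049884  0.0525    ]
[ 0.54857919 -0.11273969  0.0525    ]
[ 0.54899043 -0.14202208  0.0525    ]
[ 0.55641854 -0.11125398  0.0525    ]
[ 0.57989554 -0.10931166  0.0525    ]
```

Request:
send_rows(
  plan=[
    [0, 0, 0, 0, 0.7, 0, 1],
    [0, 0, 0, 0, 1.3, 0, 1],
    [0, 0, 0, 0, 1.3, 0, 1],
    [0, 0, 0, 0, 1.3, 0, 1],
  ],
)

```text
clock: 7.32
eef_pos: [0.6401, -0.142, 0.0519]
orientation: [0.708, 0.008, -0.003, -0.706]
contact_force: [1.1, 1.8, 13.9]
grip_width: 0.0004
```

Request:
send_rows(
  plan=[
    [0, 0, 0, -1, 0.4, 0, 1],
    [0, 0, 0, -2, 0.8, 0, 1],
    [0, 0, 0, -3, 1, 0, 1],
    [0, 0, 0, -4, 1, 0, 1],
  ],
)

```text
clock: 7.82
eef_pos: [0.6382, -0.1423, 0.0519]
orientation: [0.708, 0.009, -0.001, -0.706]
contact_force: [5.4, 1.6, 13.7]
grip_width: 0.0005
```

Request:
send_rows(
  plan=[
    [0, 0, 0, -1, 0.3, 0, 1],
    [0, 0, 0, -2, 0.5, 0, 1],
    [0, 0, 0, -3, 0.6, 0, 1],
    [0, 0, 0, -4, 0.6, 0, 1],
    [0, 0, 0, -5, 0.6, 0, 1],
    [0, 0, 0, -6, 0.6, 0, 1],
  ],
)

```text
clock: 8.57
eef_pos: [0.6327, -0.1423, 0.0518]
orientation: [0.708, 0.01, -0.001, -0.706]
contact_force: [6.7, 2.0, 15.5]
grip_width: 0.0003
```

Run:
```python
from h import *
W=get_calibration('wrist'); im=snap('wrist','w3.png'); print(get_obs()['contact_force'],get_obs()['eef_pos'],R.from_quat(get_obs()['orientation']).as_matrix().round(3))
g=cv2.cvtColor(im,cv2.COLOR_RGB2HSV)[:,:,1].astype(int)
for c in (215,250,290): print(g[30:70:2,c])
```

```text
[ 5.56338924  2.29068505 15.74086168] [ 0.63259215 -0.14230476  0.05175006] [[ 1.     0.013 -0.015]
 [ 0.015 -0.003  1.   ]
 [ 0.013 -1.    -0.003]]
[69 68 68 68 68 68 68 67 74 26 23 21 21 21 20 20 20 20 20 18]
[104 104 102 102 103 104 103 102  74  18  18  18  18  16  16  16  14  16
  16  16]
[102 102 103 102 102 101 102 102  83  15  15  15  15  13  13  13  13  13
  13  13]
```

View pics/w3.png

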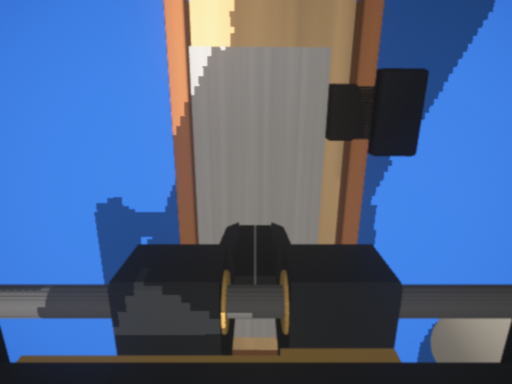

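Request:
send_rows(
  plan=[
    [0, 0, 0, -2, 0, 0, 1],
    [0, 0, 0, -4, 0, 0, 1],
    [0, 0, 0, -6, 0, 0, 1],
    [0, 0, 0, -8, 0, 0, 1],
    [0, 0, 0, -10, 0, 0, 1],
    [0, 0, 0, -12, 0, 0, 1],
    [0, 0, 0, -14, 0, 0, 1],
    [0, 0, 0, -16, 0, 0, 1],
  ],
)

```text
clock: 9.62
eef_pos: [0.6168, -0.1425, 0.0517]
orientation: [0.708, 0.01, -0.001, -0.706]
contact_force: [7.8, 3.1, 15.9]
grip_width: 0.0004
```

Request:
send_rows(
  plan=[
    [0, 0, 0, -2, 0, 0, 1],
    [0, 0, 0, -4, 0, 0, 1],
    [0, 0, 0, -6, 0, 0, 1],
    [0, 0, 0, -8, 0, 0, 1],
  ],
)

```text
clock: 10.12
eef_pos: [0.6088, -0.1427, 0.0517]
orientation: [0.708, 0.01, -0.001, -0.706]
contact_force: [6.9, 2.8, 15.9]
grip_width: 0.0005
```

Run:
```python
from h import *
W=get_calibration('wrist'); im=snap('wrist','w4.png'); print(get_obs()['contact_force'],get_obs()['eef_pos'])
g=cv2.cvtColor(im,cv2.COLOR_RGB2HSV)[:,:,1].astype(int)
for c in (215,250,290): print(g[30:70:2,c])
```

```text
[ 7.30718663  3.13633805 16.03579822] [ 0.60858865 -0.14266149  0.05165542]
[177 177 176 175 175 174 174 173 164   8   7   7   7   8   7  10   6   6
   7   6]
[173 174 173 169 169 171 167 169 163  26   6   6   6   4   6   6   6   7
   7   9]
[178 178 178 176 178 176 176 174 173  75   6   6   9   8   8   9  11   9
   9   9]
```

Request:
send_rows(
  plan=[
    [0, 0, 0, -2, -0.1, 0.1, 1],
    [0, 0, 0, -4, -0.1, 0.2, 1],
    [0, 0, 0, -6, -0.1, 0.3, 1],
    [0, 0, 0, -8, -0.1, 0.3, 1],
    [0, 0, 0, -10, -0.1, 0.4, 1],
    [0, 0, 0, -12, -0.1, 0.4, 1],
    [0, 0, 0, -14, -0.1, 0.5, 1],
    [0, 0, 0, -16, -0.1, 0.5, 1],
  ],
)

```text
clock: 11.18
eef_pos: [0.5927, -0.1429, 0.0517]
orientation: [0.708, 0.01, -0.001, -0.706]
contact_force: [6.9, 2.7, 16.2]
grip_width: 0.0002
```

Request:
send_rows(
  plan=[
    [0, 0, 0, -2, -0.1, 0, 1],
    [0, 0, 0, -4, -0.1, 0, 1],
    [0, 0, 0, -6, -0.1, 0, 1],
    [0, 0, 0, -8, -0.1, 0.2, 1],
    [0, 0, 0, -10, -0.1, 0.2, 1],
    [0, 0, 0, -12, -0.1, 0.2, 1],
    [0, 0, 0, -14, -0.1, 0.2, 1],
    [0, 0, 0, -16, -0.1, 0.3, 1],
  ],
)

```text
clock: 12.18
eef_pos: [0.5766, -0.143, 0.0516]
orientation: [0.709, 0.01, -0.001, -0.706]
contact_force: [6.1, 1.7, 16.8]
grip_width: 0.0004
```

Run:
```python
from h import *
W=get_calibration('wrist'); im=snap('wrist','w5.png'); print(get_obs()['contact_force'],get_obs()['eef_pos'])
a=cv2.imread('pics/w5.png')
snap('side','d5.png'); b=cv2.imread('pics/d5.png')
cv2.imwrite('pics/d5c.png',cv2.resize(b[190:260,210:320],None,fx=7,fy=7,interpolation=cv2.INTER_CUBIC))
```

```text
[ 5.55798943  0.7554693  15.58010635] [ 0.57641607 -0.14304453  0.05159716]
```

View pics/w5.png

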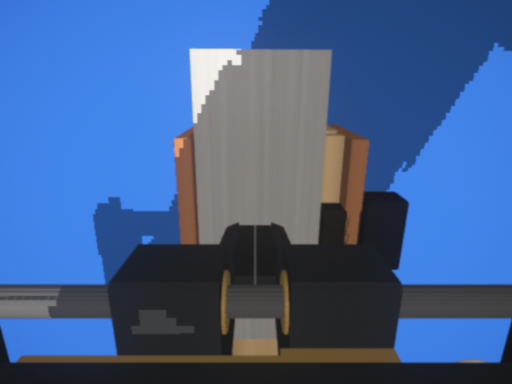

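View pics/d5c.png

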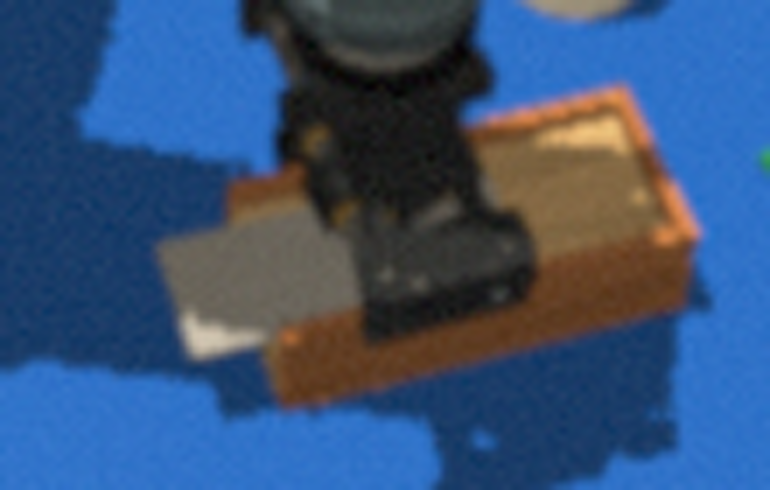

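Run:
```python
from h import *
W=get_calibration('wrist')
print('edge',[plane(W,u,v,.052).round(4) for u,v in [(192,51),(330,52)]])
print('floor',plane(W,333,129,.05),'lip',plane(W,178,139,.058),plane(W,362,138,.058),'lowlip', plane(W,333,129,.0))
a=cv2.imread('pics/w5.png');cv2.imwrite('pics/w5c.png',cv2.resize(a[40:170,165:385],None,fx=3.5,fy=3.5,interpolation=cv2.INTER_CUBIC))
```

```text
edge [array([ 0.4877, -0.1707,  0.052 ]), array([ 0.4873, -0.1129,  0.052 ])]
floor [ 0.51946883 -0.10840378  0.05      ] lip [ 0.52377771 -0.17714799  0.058     ] [ 0.52215303 -0.09746709  0.058     ] lowlip [ 0.52566657 -0.09638764  0.        ]
```

View pics/w5c.png

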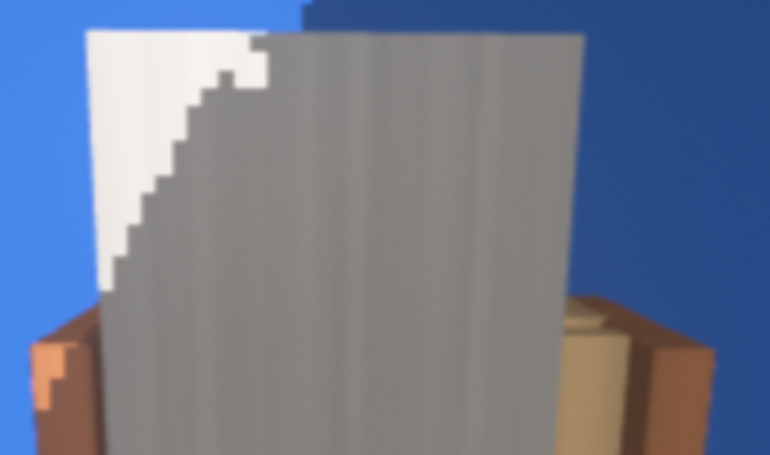

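Request:
send_rows(
  plan=[
    [0, 0, 0, -2, -0.1, 0.0, 1],
    [0, 0, 0, -4, -0.1, 0.1, 1],
    [0, 0, 0, -6, -0.1, 0.1, 1],
    [0, 0, 0, -8, -0.2, 0.2, 1],
    [0, 0, 0, -10, -0.2, 0.2, 1],
    [0, 0, 0, -12, -0.2, 0.2, 1],
    [0, 0, 0, -14, -0.2, 0.2, 1],
    [0, 0, 0, -15, -0.2, 0.3, 1],
    [0, 0, 0, -16, -0.2, 0.3, 1],
    [0, 0, 0, -16, -0.2, 0.3, 1],
  ],
)

```text
clock: 13.52
eef_pos: [0.5604, -0.1432, 0.0516]
orientation: [0.709, 0.009, -0.001, -0.705]
contact_force: [5.9, 1.2, 15.8]
grip_width: 0.0006
```

Run:
```python
from h import *
W=get_calibration('wrist'); im=snap('wrist','w6.png'); print(get_obs()['contact_force'],get_obs()['eef_pos'])
g=cv2.cvtColor(im,cv2.COLOR_RGB2HSV)[:,:,1].astype(int)
for c in (215,250,290): 
    r=np.where(g[30:80,c]<60)[0][0]+30; print(r,plane(W,c,r-.5,.052))
a=cv2.imread('pics/w6.png');cv2.imwrite('pics/w6c.png',cv2.resize(a[40:200,165:385],None,fx=3.5,fy=3.5,interpolation=cv2.INTER_CUBIC))
```

```text
[ 6.77941193  0.62578881 16.41642645] [ 0.56041658 -0.14316962  0.05162497]
49 [ 0.47057493 -0.16111965  0.052     ]
50 [ 0.47076228 -0.14649359  0.052     ]
50 [ 0.47053442 -0.12978632  0.052     ]
```

View pics/w6c.png

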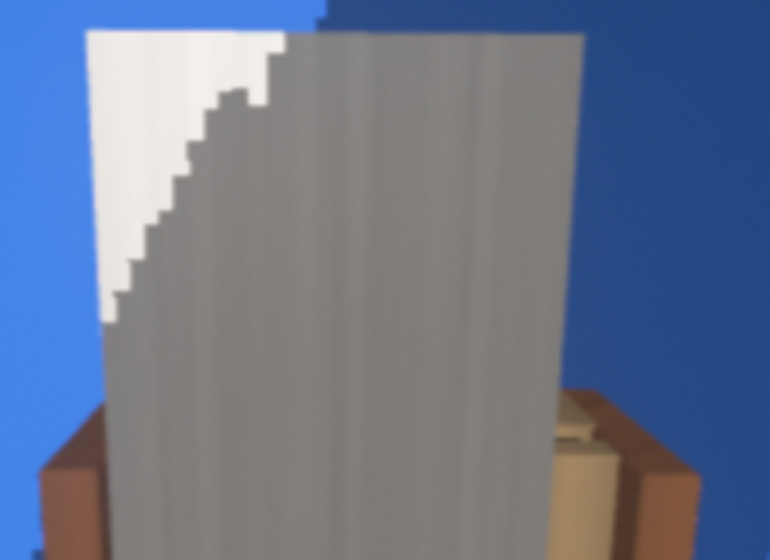

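Request:
send_rows(
  plan=[
    [0, 0, 0, 0, -1, 0, 1],
    [0, 0, 0, 0, -2, 0, 1],
    [0, 0, 0, 0, -4, 0, 1],
    [0, 0, 0, 0, -10, 0, 1],
    [0, 0, 0, 0, -30, 0, 0.5],
    [0, 0, 0, 0, -55, 0, -1],
    [0, 0, 0, -54, -60, 0, -1],
    [0, 0, 0, -54, -60, 0, -1],
    [0, 0, 0, -54, -60, 0, -1],
    [0, 0, 0, -54, -60, 0, -1],
    [0, 0, 0, -54, -60, 0, -1],
    [0, 0, 0, -54, -60, 0, -1],
  ],
)

```text
clock: 15.08
eef_pos: [0.5013, -0.1421, 0.107]
orientation: [-0.707, -0.005, 0.006, 0.707]
contact_force: [0.1, 0.1, 0.5]
grip_width: 0.0786
```

Run:
```python
from h import *
W=get_calibration('wrist'); im=snap('wrist','w7.png'); o=get_obs(); print(o['contact_force'],o['eef_pos'],o['grip_width'],R.from_quat(o['orientation']).as_matrix().round(3))
for p in ([.471,-.172,.053],[.523,-.112,.053]): print(px(W,p))
print(pinpoint('wrist','tray_mouth')[:1],pinpoint('wrist','blank_mid')[:2])
for n in ('scene','side'): snap(n,n[:2]+'7.png'); print(pinpoint(n,'tray_mouth')[:1],pinpoint(n,'blank_mid')[:1])
b=cv2.imread('pics/si7.png'); cv2.imwrite('pics/d7c.png',cv2.resize(b[190:260,210:320],None,fx=7,fy=7,interpolation=cv2.INTER_CUBIC))
```

```text
[-1.28089277 -0.25067683 -0.43661142] [ 0.50122551 -0.14202303  0.10704312] 0.08222382420124166 [[ 1.    -0.    -0.015]
 [ 0.015  0.     1.   ]
 [-0.    -1.     0.   ]]
(np.float64(208.56032544407876), np.float64(159.93409101101054))
(np.float64(298.3623693421863), np.float64(235.8255150518437))
[] [{'xyz': [0.5418, -0.1414, 0.0495], 'p': 0.88}]
[{'xyz': [0.5246, -0.1388, 0.047], 'p': 0.59}] [{'xyz': [0.3519, -0.0956, -0.0008], 'p': 0.93}]
[{'xyz': [0.5261, -0.1377, 0.0503], 'p': 0.8}] [{'xyz': [0.8224, -0.1725, 0.0002], 'p': 0.95}]
```

View pics/w7.png

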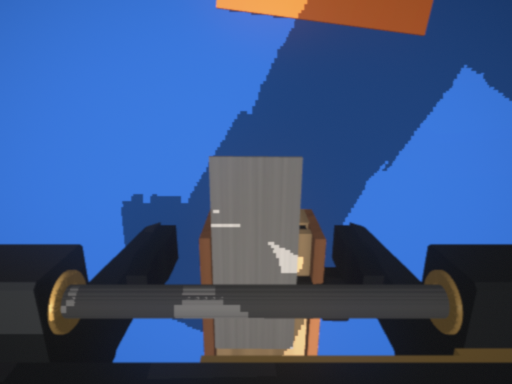

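View pics/d7c.png

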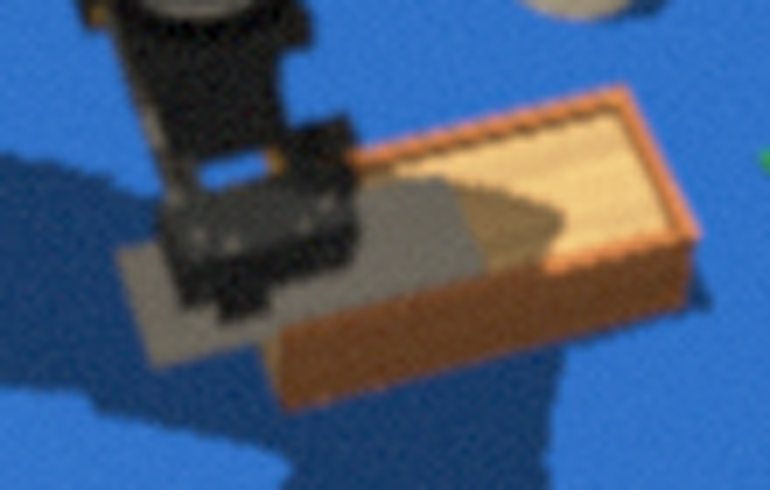

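Request:
send_rows(
  plan=[
    [0, 0, 0, 4, 20, 0, -1],
    [0, 0, 0, 4, 45, 0, -1],
    [0, 0, 0, 4, 65, 0, -1],
    [0, 0, 0, 4, 74, 0, -1],
    [0, 0, 0, 4, 74, 0, -1],
    [0, 0, 0, 4, 74, 0, -1],
  ],
)

```text
clock: 16.27
eef_pos: [0.5056, -0.1424, 0.034]
orientation: [0.707, 0.006, -0.005, -0.707]
contact_force: [-0.5, 0.7, -0.1]
grip_width: 0.0883
```

Run:
```python
from h import *
W=get_calibration('wrist'); im=snap('wrist','w8.png'); o=get_obs(); print(o['contact_force'],o['eef_pos'],o['grip_width'])
```

```text
[-0.22864858  0.09467691 -0.39749822] [ 0.50571579 -0.14240315  0.03413436] 0.08782583458555497
```

View pics/w8.png

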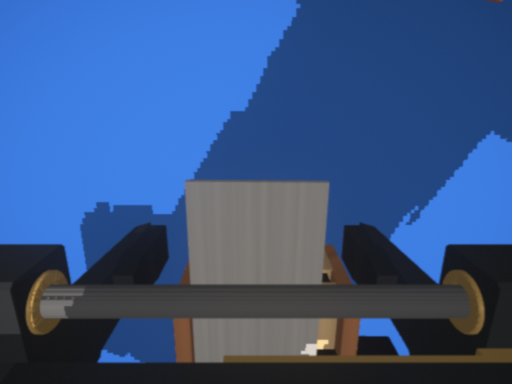

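Request:
send_rows(
  plan=[
    [0, 0, 0, 0, 1, 0.5, -0.5],
    [0, 0, 0, 0, 1, 0.5, 0],
    [0, 0, 0, 0, 1, 0.5, 0.3],
    [0, 0, 0, 0, 1, 0.5, 0.5],
    [0, 0, 0, 0, 1, 0.5, 1],
    [0, 0, 0, 0, 1, 0.5, 1],
    [0, 0, 0, 0, 1, 0.5, 1],
    [0, 0, 0, 0, 1, 0.5, 1],
  ],
)

```text
clock: 17.32
eef_pos: [0.5051, -0.1417, 0.0323]
orientation: [0.707, 0.005, -0.005, -0.707]
contact_force: [0.4, -1.2, 2.5]
grip_width: 0.0586
```

Request:
send_rows(
  plan=[
    [0, 0, 0, 0, 0, 0, 1],
    [0, 0, 0, 0, 0, 0, 1],
    [0, 0, 0, 0, 0, 0, 1],
  ],
)

```text
clock: 17.7
eef_pos: [0.5051, -0.1416, 0.0323]
orientation: [0.707, 0.005, -0.005, -0.707]
contact_force: [-0.4, -2.5, 1.9]
grip_width: 0.0585
```

Request:
send_rows(
  plan=[
    [0, 0, 0, 0, -2, 0, 1],
    [0, 0, 0, 0, -4, 0, 1],
    [0, 0, 0, 0, -6, 0, 1],
    [0, 0, 0, 0, -9, 0, 1],
    [0, 0, 0, 0, -12, 0, 1],
    [0, 0, 0, 0, -15, 0, 1],
    [0, 0, 0, 0, -18, 0, 1],
    [0, 0, 0, 0, -20, 0, 1],
    [0, 0, 0, 0, -20, 0, 1],
  ],
)

```text
clock: 18.82
eef_pos: [0.5051, -0.1414, 0.0524]
orientation: [0.707, 0.006, -0.005, -0.707]
contact_force: [-0.3, 0.4, -2.0]
grip_width: 0.0585
```

Run:
```python
from h import *
W=get_calibration('wrist'); im=snap('wrist','w9.png'); snap('side','d9.png'); o=get_obs(); print(o['contact_force'],o['torque'],o['eef_pos'],o['grip_width'])
b=cv2.imread('pics/d9.png'); cv2.imwrite('pics/d9c.png',cv2.resize(b[180:260,200:320],None,fx=6,fy=6,interpolation=cv2.INTER_CUBIC))
```

```text
[ 0.73168888 -0.29228844 -1.35167993] [0.09430557 0.01800459 0.00742913] [ 0.50495631 -0.14141954  0.05218016] 0.05832136664233811
```

View pics/w9.png

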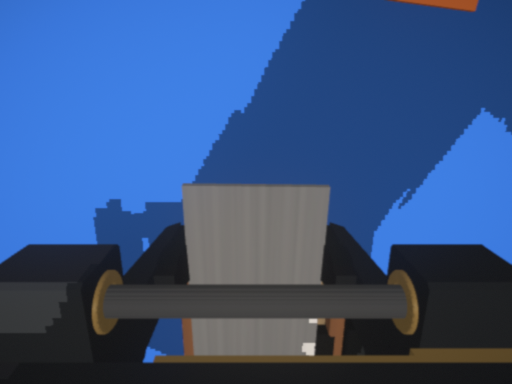

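View pics/d9c.png

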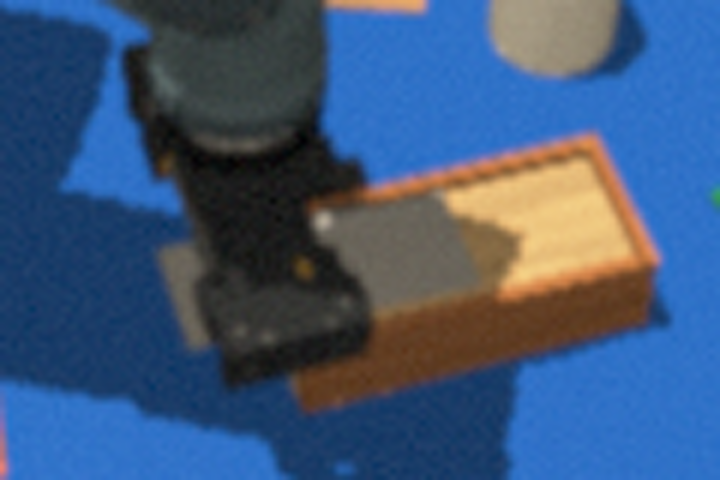

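Request:
send_rows(
  plan=[
    [0, 0, 0, 0, -4, 0, 1],
    [0, 0, 0, 0, -10, 0, 1],
    [0, 0, 0, 0, -18, 0, 1],
    [0, 0, 0, 0, -26, 0, 1],
    [0, 0, 0, 0, -34, 0, 1],
    [0, 0, 0, 0, -42, 0, 1],
    [0, 0, 0, 0, -48, 0, 1],
    [0, 0, 0, 0, -50, 0, 1],
    [0, 0, 0, 0, -50, 0, 1],
  ],
)

```text
clock: 20.05
eef_pos: [0.505, -0.1415, 0.1023]
orientation: [0.707, 0.005, -0.005, -0.707]
contact_force: [0.6, -1.3, -2.3]
grip_width: 0.0582
```

Run:
```python
from h import *
W=get_calibration('wrist'); im=snap('wrist','w10.png'); snap('side','d10.png'); snap('scene','s10.png'); o=get_obs(); print(o['contact_force'],o['torque'],o['eef_pos'],o['grip_width'])
b=cv2.imread('pics/d10.png'); cv2.imwrite('pics/d10c.png',cv2.resize(b[160:250,200:320],None,fx=6,fy=6,interpolation=cv2.INTER_CUBIC))
b=cv2.imread('pics/s10.png'); cv2.imwrite('pics/s10c.png',cv2.resize(b[140:250,180:260],None,fx=5,fy=5,interpolation=cv2.INTER_CUBIC))
```

```text
[ 0.48540252 -0.15899083 -1.23354464] [ 0.09783307 -0.03507744 -0.0247204 ] [ 0.50475608 -0.14140198  0.10187411] 0.05851653571035027
```

View pics/w10.png

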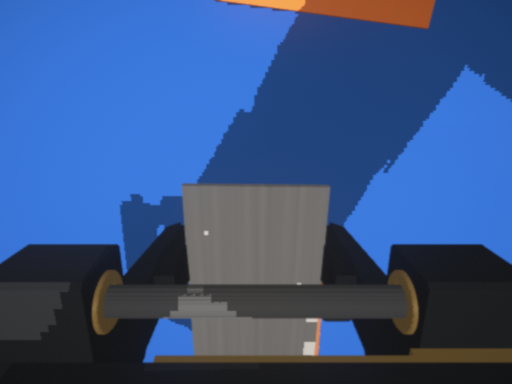

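View pics/d10c.png

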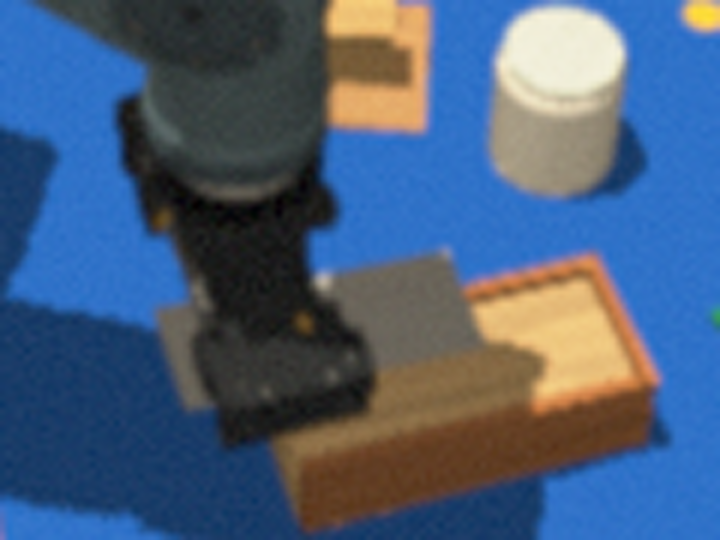

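View pics/s10c.png

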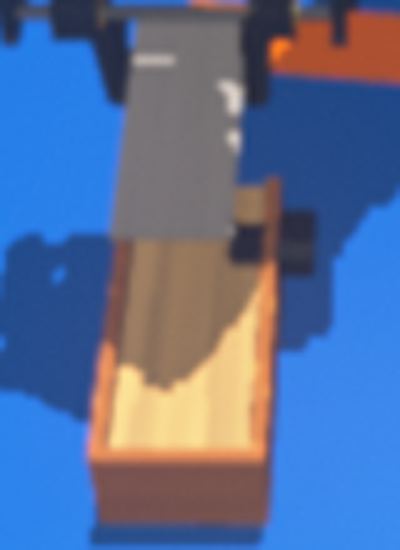

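```bash
cat >> h.py <<'E'
def tri(obs):
    A=[];b=[]
    for c,u,v in obs:
        c=get_calibration(c);T=np.array(c['cam_to_world']);d=T[:3,:3]@np.array([(u-c['cx'])/c['fx'],(v-c['cy'])/c['fy'],1]);d/=np.linalg.norm(d)
        M=np.eye(3)-np.outer(d,d);A.append(M);b.append(M@T[:3,3])
    return np.linalg.lstsq(np.vstack(A),np.hstack(b),rcond=None)[0]
E
python3 - <<'E'
from h import *
k=lambda x,s,o:(x+.5)/s-.5+o
print(tri([('side',k(449,6,200),k(252,6,160)),('scene',k(237,5,180),k(239,5,140))]))
print(tri([('side',k(483,6,200),k(347,6,160)),('scene',k(113,5,180),k(236,5,140))]))
print('control tray far rim corners', tri([('side',k(598,6,200),k(255,6,160)),('scene',k(271,5,180),k(455,5,140))]),tri([('side',k(657,6,200),k(383,6,160)),('scene',k(90,5,180),k(455,5,140))]))
W=get_calibration('wrist')
print([plane(W,u,185,.122) for u in (183,256,330)])
# side: near -y corner
print(tri([('side',k(190,6,200),k(408,6,160)),('wrist',183,186)]))
E
```

```text
[ 0.61878352 -0.11039651  0.11322741]
[ 0.61625232 -0.17078423  0.11265772]
control tray far rim corners [ 0.70927881 -0.09245346  0.05752249] [ 0.70901247 -0.17873366  0.05700937]
[array([ 0.46908484, -0.17136464,  0.122     ]), array([ 0.4686514 , -0.14148997,  0.122     ]), array([ 0.46821203, -0.11120752,  0.122     ])]
[ 0.47099468 -0.17170177  0.12022346]
```

```bash
cat >> h.py <<'E'
R0=np.array([[1,0,0],[0,0,1],[0,-1,0.]])
def goal(grasp,yaw,pitch,Rc=None,pc=None):
    o=get_obs()
    if Rc is None: Rc=R.from_quat(o['orientation']).as_matrix(); pc=o['eef_pos']
    Rt=R.from_euler('z',yaw).as_matrix()@R.from_euler('y',-pitch).as_matrix()@R0
    t=np.array(grasp)+pinch_z*Rt[:,1]
    return R.from_matrix(Rc.T@Rt).as_rotvec().round(4),(1000*Rc.T@(t-pc)).round(2),t
E
python3 - <<'E'
from h import *
c=np.array([.6115,.1335]);yaw=-.351
g=c-.038*np.array([np.cos(yaw),np.sin(yaw)])
print(goal([*g,.134],yaw,.072))
E
```

```text
(array([-0.0134,  0.366 , -0.0718]), array([ 76.66, -13.43, 286.38]), array([0.5770801 , 0.14610326, 0.11534845]))
```

Request:
send_rows(
  plan=[
    [0, 0, 0, 0, -6, 0, 1],
    [0, 0, 0, 0, -13, 3, 1],
    [-0.001, 0.02, -0.005, 3, -13, 12, 1],
    [-0.002, 0.045, -0.01, 8, -13, 28, 1],
    [-0.003, 0.07, -0.015, 13, -13, 48, 1],
    [-0.004, 0.1, -0.02, 19, -13, 70, 1],
    [-0.005, 0.13, -0.026, 26, -13, 93, 1],
    [-0.006, 0.16, -0.032, 33, -13, 117, 1],
    [-0.007, 0.19, -0.038, 40, -13, 141, 1],
    [-0.008, 0.22, -0.044, 46, -13, 165, 1],
    [-0.009, 0.25, -0.05, 52, -13, 189, 1],
    [-0.01, 0.28, -0.056, 58, -13, 212, 1],
    [-0.011, 0.305, -0.061, 63, -13, 233, 1],
    [-0.012, 0.325, -0.065, 68, -13, 252, 1],
    [-0.012, 0.345, -0.068, 72, -13, 268, 1],
    [-0.013, 0.355, -0.07, 75, -13, 279, 1],
    [-0.013, 0.366, -0.072, 76.5, -13, 285, 1],
    [-0.013, 0.366, -0.072, 76.7, -13, 286.4, 1],
    [-0.013, 0.366, -0.072, 76.7, -13, 286.4, 1],
    [-0.013, 0.366, -0.072, 76.7, -13, 286.4, 1],
  ],
)

```text
clock: 22.7
eef_pos: [0.5773, 0.1456, 0.1152]
orientation: [0.7, -0.098, 0.149, -0.691]
contact_force: [-0.9, 0.5, -1.7]
grip_width: 0.0582
```

Run:
```python
from h import *
W=get_calibration('wrist'); im=snap('wrist','w11.png'); snap('side','d11.png'); snap('scene','s11.png'); o=get_obs(); print(o['contact_force'],o['eef_pos'],o['grip_width'],R.from_quat(o['orientation']).as_matrix().round(3))
b=cv2.imread('pics/d11.png'); cv2.imwrite('pics/d11c.png',cv2.resize(b[110:200,200:320],None,fx=6,fy=6,interpolation=cv2.INTER_CUBIC))
b=cv2.imread('pics/s11.png'); cv2.imwrite('pics/s11c.png',cv2.resize(b[140:250,260:370],None,fx=5,fy=5,interpolation=cv2.INTER_CUBIC))
```

```text
[-0.54612276  0.11643965 -2.68125246] [0.57737034 0.14567566 0.11524301] 0.05849567028107709 [[ 0.936  0.068  0.344]
 [-0.343 -0.025  0.939]
 [ 0.073 -0.997  0.   ]]
```

View pics/w11.png

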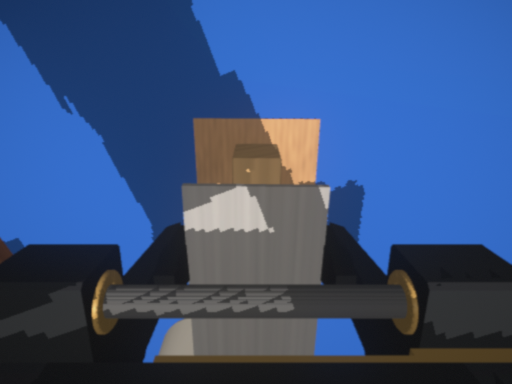

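View pics/d11c.png

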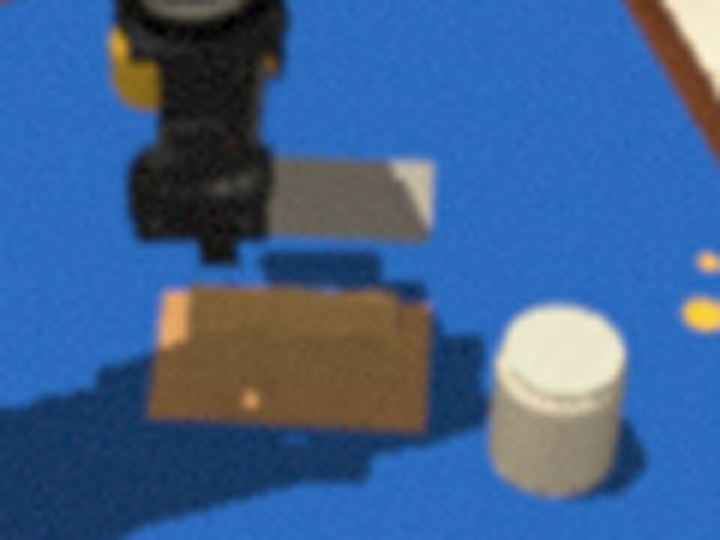

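View pics/s11c.png

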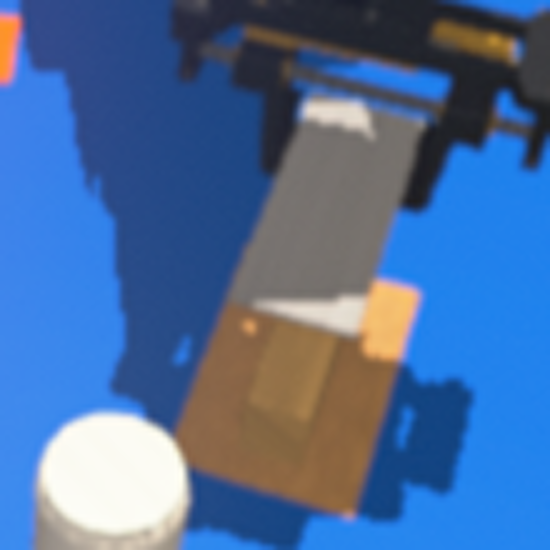

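Run:
```python
from h import *
k=lambda x,s,o:(x+.5)/s-.5+o
A=tri([('side',k(436,6,200),k(160,6,110)),('scene',k(358,5,260),k(336,5,140))])
B=tri([('side',k(433,6,200),k(242,6,110)),('scene',k(233,5,260),k(303,5,140))])
print(A,B,np.linalg.norm(A-B))
W=get_calibration('wrist')
print([plane(W,u,186,.135) for u in (183,330)])
a=cv2.imread('pics/w11.png');cv2.imwrite('pics/w11c.png',cv2.resize(a[110:200,175:345],None,fx=4.5,fy=4.5,interpolation=cv2.INTER_CUBIC))
```

```text
[0.69426458 0.13291418 0.1380085 ] [0.67335432 0.07770007 0.13395767] 0.05917978357285391
[array([0.5317381 , 0.13147455, 0.135     ]), array([0.55212268, 0.18694825, 0.135     ])]
```

View pics/w11c.png

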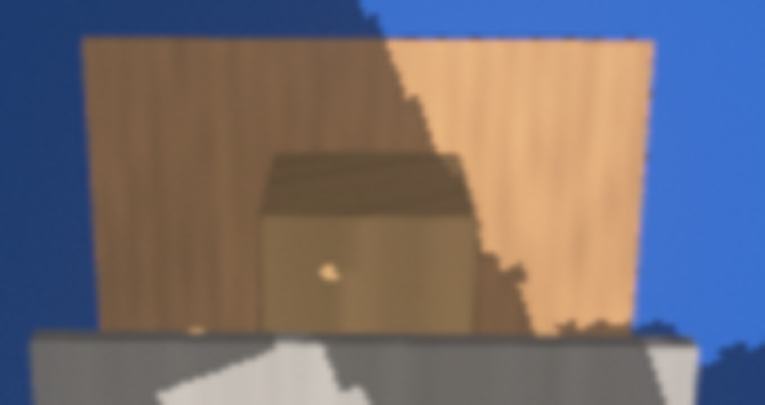

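Run:
```python
from h import *
W=get_calibration('wrist')
a,b=[plane(W,175+x/4.5,110+214/4.5,.045)[:2] for x in (262,473)]
print(a,b,np.linalg.norm(a-b),'yaw',np.arctan2(*(b-a)[[1,0]])-np.pi/2)
for yaw in (-.351,np.arctan2(*(b-a)[[1,0]])-np.pi/2):
    d=np.array([np.cos(yaw),np.sin(yaw)]);c=(a+b)/2+.06*d;print('centre',c)
q=[plane(W,175+x/4.5,110+y/4.5,.0)[:2] for x,y in ((82,38),(655,40))];print('board',q,np.arctan2(*(q[1]-q[0])[[1,0]])-np.pi/2)
# blank yaw, centre from near-edge corners (wrist) and far corners
n=[plane(W,175+x/4.5,110+y/4.5,.1355)[:2] for x,y in ((30,333),(700,341))]; n=np.array(n)
f=np.array([[.6734,.0777],[.6943,.1329]])
print('near',n,'len',np.linalg.norm(f.mean(0)-n.mean(0)),'centre',(f.mean(0)+n.mean(0))/2,'yaw',np.arctan2(*(f.mean(0)-n.mean(0))[[1,0]]), np.arctan2(*(n[1]-n[0])[[1,0]])-np.pi/2)
```

```text
[0.54942529 0.14011915] [0.56043553 0.17008213] 0.031921862460199193 yaw -0.35214528675817425
centre [0.61127217 0.13447042]
centre [0.61124851 0.13440591]
board [array([0.51955475, 0.11484608]), array([0.5546464 , 0.20933296])] -0.3556035543573506
near [[0.53063746 0.13151152]
 [0.55188464 0.18712971]] len 0.1524789672858604 centre [0.61255553 0.13231031] yaw -0.3621465967527699 -0.36490967996374457
```

Request:
send_rows(
  plan=[
    [0, 0, 0, -1.3, 5, 0.3, 1],
    [0, 0, 0, -2.0, 14, 0.7, 1],
    [0, 0, 0, -2.8, 25, 0.7, 1],
    [0, 0, 0, -3.6, 36, 0.7, 1],
    [0, 0, 0, -4.4, 47, 0.7, 1],
    [0, 0, 0, -5.2, 57, 0.7, 1],
    [0, 0, 0, -5.9, 66, 0.7, 1],
    [0, 0, 0, -6.4, 73, 0.7, 1],
    [0, 0, 0, -6.7, 77, 0.7, 1],
    [0, 0, 0, -6.9, 79.5, 0.7, 1],
    [0, 0, 0, -7.0, 81, 0.7, 1],
    [0, 0, 0, -7.0, 81, 0.7, 1],
  ],
)

```text
clock: 24.35
eef_pos: [0.5767, 0.1471, 0.034]
orientation: [0.7, -0.098, 0.149, -0.691]
contact_force: [0.2, 0.5, -1.4]
grip_width: 0.0585
```

Run:
```python
from h import *
W=get_calibration('wrist'); im=snap('wrist','w12.png'); snap('side','d12.png'); snap('scene','s12.png'); o=get_obs(); print(o['contact_force'],o['eef_pos'],o['grip_width'],R.from_quat(o['orientation']).as_matrix().round(3))
b=cv2.imread('pics/d12.png'); cv2.imwrite('pics/d12c.png',cv2.resize(b[120:200,200:320],None,fx=6,fy=6,interpolation=cv2.INTER_CUBIC))
b=cv2.imread('pics/s12.png'); cv2.imwrite('pics/s12c.png',cv2.resize(b[160:260,270:370],None,fx=5.5,fy=5.5,interpolation=cv2.INTER_CUBIC))
```

```text
[-0.33469083  0.33064214 -1.92906383] [0.57671698 0.14711215 0.03415299] 0.058446901147938234 [[ 0.937  0.069  0.344]
 [-0.343 -0.025  0.939]
 [ 0.073 -0.997  0.   ]]
```

View pics/d12c.png

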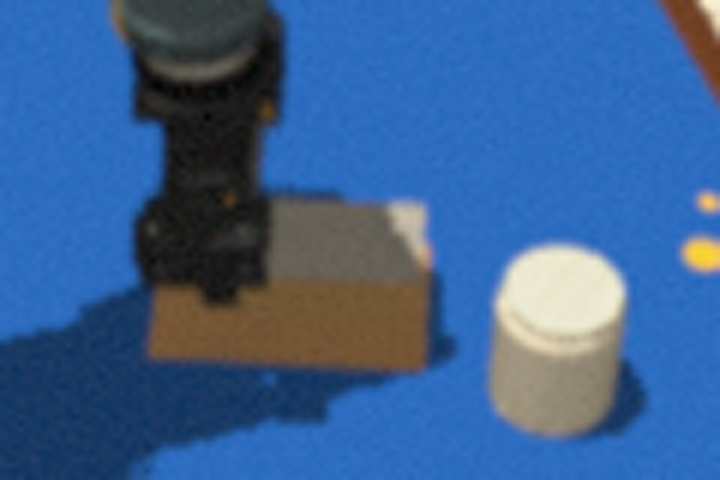

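View pics/s12c.png

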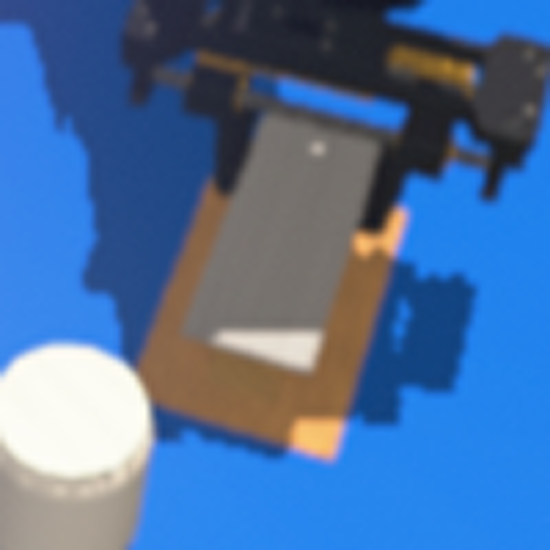

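View pics/w12.png

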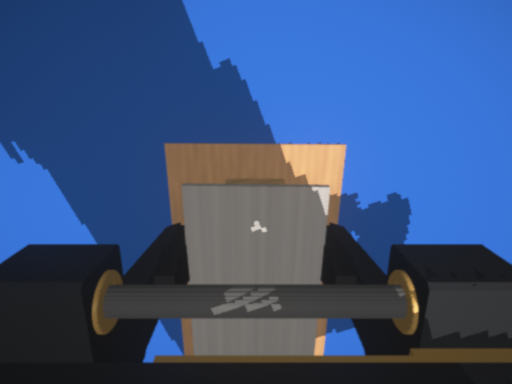

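Run:
```python
from h import *
k=lambda x,s,o:(x+.5)/s-.5+o
S=get_calibration('scene');D=get_calibration('side');W=get_calibration('wrist')
f=np.array([plane(S,k(x,5.5,270),k(y,5.5,160),.0545)[:2] for x,y in ((185,334),(310,374))]);
g=np.array([plane(D,k(x,6,200),k(y,6,120),.0545)[:2] for x,y in ((425,281),(428,204))]);
n=np.array([plane(W,u,186,.0545)[:2] for u in (183,330)])
print(f,f.mean(0));print(g,g.mean(0));print(n,n.mean(0))
d=np.array([np.cos(-.353),np.sin(-.353)])
for e,s in ((f,-1),(g,-1),(n,1)): print(e.mean(0)+s*.075*d, (e.mean(0)+s*.075*d-[.6113,.134])@np.array([d,[-d[1],d[0]]]).T)
```

```text
[[0.67075309 0.08073772]
 [0.69192528 0.13474779]] [0.68133918 0.10774276]
[[0.67370969 0.07690926]
 [0.69472361 0.13414536]] [0.68421665 0.10552731]
[[0.53094528 0.13307596]
 [0.5512063  0.18828524]] [0.54107579 0.1606806 ]
[0.6109637  0.13367133] [-0.00020194 -0.00042466]
[0.61384117 0.13145589] [ 0.00326402 -0.00150872]
[0.61145128 0.13475202] [-0.00011803  0.00075795]
```

Request:
send_rows(
  plan=[
    [0, 0, 0, -0.1, 1.5, 0, 1],
    [0, 0, 0, -0.2, 3, 0, 1],
    [0, 0, 0, -0.3, 4, 0, 1],
    [0, 0, 0, -0.35, 4.5, 0, 1],
    [0, 0, 0, -0.35, 4.5, 0, 1],
  ],
)

```text
clock: 25.12
eef_pos: [0.5765, 0.1471, 0.0294]
orientation: [0.7, -0.098, 0.149, -0.691]
contact_force: [0.1, 0.0, -2.2]
grip_width: 0.0583
```

Request:
send_rows(
  plan=[
    [0, 0, 0, 0, 0.4, 0, 1],
    [0, 0, 0, 0, 0.8, 0, 1],
    [0, 0, 0, 0, 0.8, 0, 1],
  ],
)

```text
clock: 25.5
eef_pos: [0.5766, 0.1471, 0.0286]
orientation: [0.7, -0.098, 0.149, -0.691]
contact_force: [-0.7, 0.5, -2.0]
grip_width: 0.0587
```

Request:
send_rows(
  plan=[
    [0, 0, 0, 0, 0.3, 0, 1],
    [0, 0, 0, 0, 0.6, 0, 1],
    [0, 0, 0, 0, 0.6, 0, 1],
  ],
)

```text
clock: 25.88
eef_pos: [0.5766, 0.147, 0.028]
orientation: [0.7, -0.098, 0.149, -0.691]
contact_force: [-1.2, -0.4, -3.3]
grip_width: 0.0581
```

Request:
send_rows(
  plan=[
    [0, 0, 0, 0, 0.3, 0, 1],
    [0, 0, 0, 0, 0.6, 0, 1],
    [0, 0, 0, 0, 0.6, 0, 1],
  ],
)

```text
clock: 26.25
eef_pos: [0.5768, 0.1471, 0.0277]
orientation: [0.7, -0.098, 0.149, -0.691]
contact_force: [-1.4, 0.0, 1.9]
grip_width: 0.0586
```

Request:
send_rows(
  plan=[
    [0, 0, 0, 0, 0.3, 0, 1],
    [0, 0, 0, 0, 0.6, 0, 1],
    [0, 0, 0, 0, 0.6, 0, 1],
  ],
)

```text
clock: 26.62
eef_pos: [0.5771, 0.1471, 0.0276]
orientation: [0.7, -0.098, 0.149, -0.691]
contact_force: [-3.6, 0.2, 5.8]
grip_width: 0.0583
```

Request:
send_rows(
  plan=[
    [0, 0, 0, 0, -0.3, 0, 1],
    [0, 0, 0, 0, -0.4, 0, 1],
    [0, 0, 0, 0, -0.4, 0, 1],
  ],
)

```text
clock: 27.0
eef_pos: [0.5771, 0.1471, 0.0276]
orientation: [0.7, -0.098, 0.149, -0.691]
contact_force: [-1.1, -0.1, 6.0]
grip_width: 0.0587
```

Run:
```python
from h import *
im=snap('side','d13.png'); snap('scene','s13.png'); print(get_obs()['contact_force'],get_obs()['eef_pos'])
b=cv2.imread('pics/d13.png'); cv2.imwrite('pics/d13c.png',cv2.resize(b[120:200,200:320],None,fx=6,fy=6,interpolation=cv2.INTER_CUBIC))
```

```text
[-2.86542742 -0.20568818  5.91380247] [0.57702197 0.14708255 0.0275633 ]
```

View pics/d13c.png

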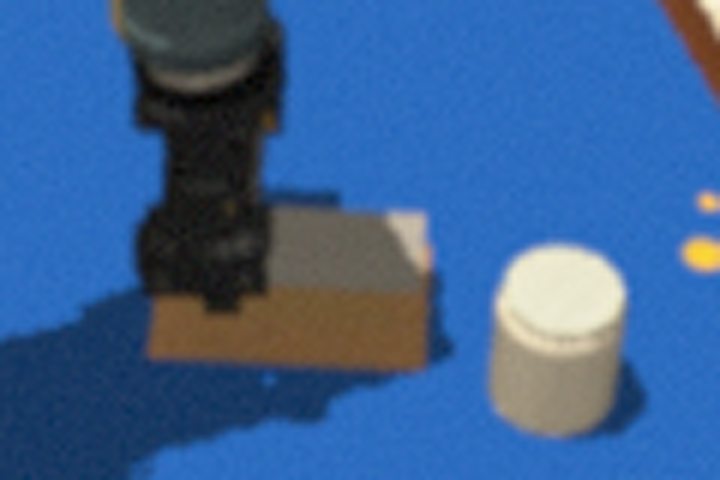

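The blank lies on the riser, which carries it. I'll open the gripper and then go straight up.

Request:
send_rows(
  plan=[
    [0, 0, 0, 0, 0, 0, 0.2],
    [0, 0, 0, 0, 0, 0, -0.2],
    [0, 0, 0, 0, 0, 0, -0.6],
    [0, 0, 0, 0, 0, 0, -1],
    [0, 0, 0, 0, 0, 0, -1],
    [0, 0, 0, 0, 0, 0, -1],
    [0, 0, 0, 0, 0, 0, -1],
    [0, 0, 0, 0, 0, 0, -1],
  ],
)

```text
clock: 28.1
eef_pos: [0.5767, 0.147, 0.0272]
orientation: [0.7, -0.098, 0.149, -0.691]
contact_force: [0.7, 0.7, 0.1]
grip_width: 0.0877
```

Run:
```python
from h import *
snap('wrist','w14.png'); print(get_obs()['contact_force'],get_obs()['eef_pos'],get_obs()['grip_width'])
```

```text
[0.87041891 0.1538007  0.00509606] [0.57671065 0.14703954 0.02723831] 0.0880433919340681
```

View pics/w14.png

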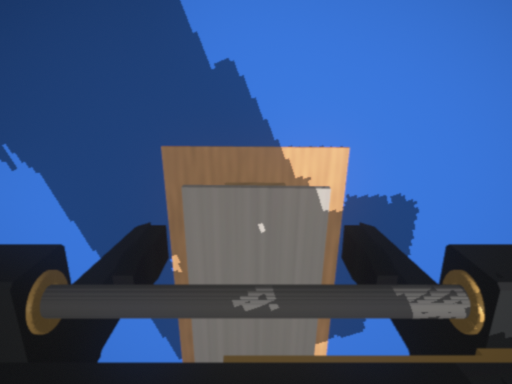

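Request:
send_rows(
  plan=[
    [0, 0, 0, 0.3, -4, 0, -1],
    [0, 0, 0, 0.9, -12, 0, -1],
    [0, 0, 0, 1.8, -25, 0, -1],
    [0, 0, 0, 3.3, -45, 0, -1],
    [0, 0, 0, 5.8, -80, 0, -1],
    [0, 0, 0, 8.8, -120, 0, -1],
    [0, 0, 0, -20, -160, 0, -1],
    [0, 0, 0, -60, -180, 0, -1],
    [0, 0, 0, -100, -190, 0, -1],
    [0, 0, 0, -130, -190, 0, -1],
    [0, 0, 0, -150, -190, 0, -1],
    [0, 0, 0, -150, -190, 0, -1],
    [0, 0, 0, -150, -190, 0, -1],
  ],
)

```text
clock: 29.78
eef_pos: [0.4242, 0.203, 0.2063]
orientation: [0.7, -0.098, 0.149, -0.691]
contact_force: [1.0, 0.6, -0.3]
grip_width: 0.088
```

Run:
```python
from h import *
for n in ('scene','side','wrist'):
    snap(n,n+'15.png'); print(n,pinpoint(n,'blank_mid')[:3])
print(get_obs()['clock'],get_obs()['eef_pos'],get_obs()['contact_force'])
for n in ('paint_can','paint_jar','mixing_cup','brush'): print(n,[(np.round(d['xyz'],3).tolist(),d['p']) for d in pinpoint('scene',n)[:1]])
b=cv2.imread('pics/side15.png'); b=cv2.resize(b[120:200,200:320],None,fx=4,fy=4,interpolation=cv2.INTER_CUBIC)
c=cv2.imread('pics/scene15.png'); c=cv2.resize(c[170:250,280:350],None,fx=4,fy=4,interpolation=cv2.INTER_CUBIC)
cv2.imwrite('pics/f15.png',np.hstack([b,c]))
```

```text
scene [{'xyz': [0.8222, -0.176, -0.0006], 'p': 0.86}, {'xyz': [0.3533, -0.0969, -0.003], 'p': 0.73}, {'xyz': [0.5213, -0.1347, 0.0478], 'p': 0.73}]
side [{'xyz': [0.6092, 0.1326, 0.0497], 'p': 0.92}, {'xyz': [0.8244, -0.1722, 0.0037], 'p': 0.63}, {'xyz': [0.3527, -0.0957, 0.0039], 'p': 0.57}]
wrist [{'xyz': [0.6144, 0.1311, 0.047], 'p': 0.93}]
30.075 [0.42359927 0.20288127 0.20560904] [-0.14147165  1.03389981 -0.47253232]
paint_can [([0.732, 0.022, -0.005], 0.57)]
paint_jar [([0.598, 0.392, -0.001], 0.96)]
mixing_cup [([0.664, -0.387, 0.002], 0.55)]
brush [([0.464, -0.41, 0.004], 0.69)]
```

View pics/f15.png

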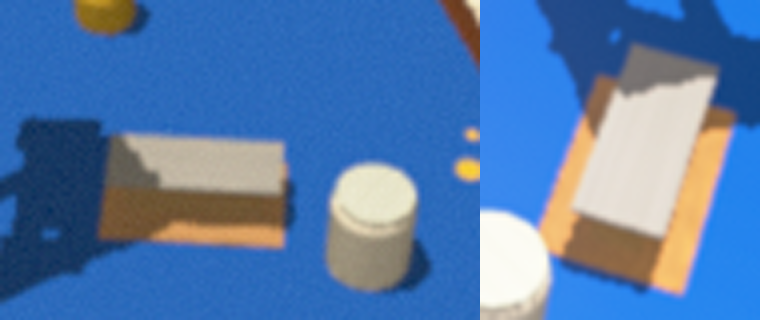

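View pics/scene15.png

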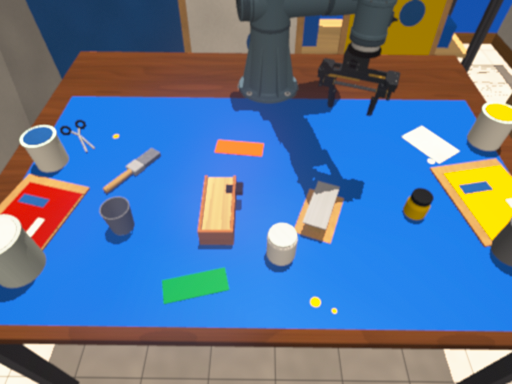

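Run:
```python
from h import *
S=get_calibration('scene');k=lambda x,o:(x+.5)/4-.5+o
P=np.array([plane(S,k(x,280),k(y,170),.048)[:2] for x,y in ((153,44),(240,70),(183,238),(93,208))])
print(P,P.mean(0),[np.arctan2(*(P[i]-P[j])[[1,0]]) for i,j in ((3,0),(2,1))])
D=get_calibration('side')
P=np.array([plane(D,k(x,200),k(y,120),.048)[:2] for x,y in ((110,134),(285,143),(283,194),(106,186))]);print(P,P.mean(0))
finish_job()
```

```text
[[0.53023617 0.13162219]
 [0.55322019 0.18822447]
 [0.69195699 0.13430348]
 [0.67002996 0.08057631]] [0.61136083 0.13368161] [np.float64(-0.35010833882834125), np.float64(-0.37068962979084025)]
[[0.55105312 0.18514262]
 [0.69413958 0.1319375 ]
 [0.67327144 0.0751379 ]
 [0.53203778 0.12615839]] [0.61262548 0.1295941 ]
the job is handed in; nothing more can be done
```

The steel blank is lying on the painting riser, released, with the arm moved clear, and I have handed the job in. It took about 30 s of the 72 s allowed.

- **Slide:** At about 10 N the fingertip only slipped over the blank for the first few millimetres. At about 14–17 N it slid until about 52–54 mm (35%) stuck out over the open end. The highest reading while pressing was 16.8 N.
- **Pick-up:** I took it by its two long edges. It drooped about 4° in the grip, and I tilted the tool to bring it level before lowering.
- **Placing:** I lowered it until the riser carried it (about 6 N upward on the wrist), then opened the gripper and went straight up.

**Last checks**
- **Position:** In the scene camera the blank's centre is at (0.611, 0.134), within about 1 mm of the riser's measured centre (0.611, 0.134). Its yaw is about -0.36 rad, against -0.35 for the riser.
- **Disagreement:** My corner measurement in the side camera put the centre at (0.613, 0.130), about 4 mm sideways. That camera also read low on y earlier, and the last wrist measurement, taken just before the final lowering, agreed with the scene camera. I trusted those two.
- **Detection:** After placing, the network did not find the blank in the scene picture; it reported only the look-alikes and the empty tray. The side and wrist pictures found it on the riser.
- **Bystanders:** The can, jar, cup and brush are where they were, to within the network's 4–5 mm accuracy.

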